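# Sort the bench odds and ends into their trays

## Task

Tidy the mixed handful lying along the near side of the bench: lay the two markers in the tray with two long grooves, one marker to a groove, stand the two sample vials in the rack with two square bays, one to a bay, and stand the rubber stopper in the round dish, wide end up as it is now. Do not tip a vial over on the way, and leave the conical flask and the brown tin where they stand.

Things in the scene. Friction and masses are not known exactly. Their poses are not given: they have to be found in the camera images.
- marker_0_mid (a point): one felt marker lying on the bench: white barrel, green cap, about 17 mm thick and 135 mm long along its own y axis, 14 g. The point is its very centre, 8 mm above the bench as it lies; its axes turn with the marker. Either marker may take either groove.
- marker_1_mid (a point): the other felt marker lying on the bench: white barrel, green cap, about 17 mm thick and 135 mm long along its own y axis, 14 g. The point is its very centre, 8 mm above the bench as it lies; its axes turn with the marker. Alike to the first.
- vial_0: small closed sample vial standing upright, 54 mm tall with the cap, widest at the cap (32 mm), about 24 mm across for gripping, 30 g. Origin at the centre of its underside, z up. This one has a smooth blue cap and clear glass. Either vial may take either bay.
- vial_1: small closed sample vial standing upright, 54 mm tall with the cap, widest at the cap (32 mm), about 24 mm across for gripping, 30 g. Origin at the centre of its underside, z up. This one has a ribbed white cap and amber glass.
- stopper: red rubber stopper standing on its narrow end: a tapered plug 34 mm across at the top, a little narrower below, 30 mm high, 30 g. Origin at the centre of its underside, z up.
- pen_tray: grey tray with two long grooves, fixed, 112 x 176 mm (own x, y), origin centre of underside. Grooves run along its y, centred at x = -30 and +30 mm, floor 4 mm above the bench, 30 mm wide between ridges 12 mm high. Ridges stand only beyond 32 mm from the middle towards each end: the middle 64 mm is flat and free for fingers. End walls 14 mm high, 166 mm apart inside.
- vial_tray: grey plastic rack with two square bays, fixed to the bench, 60 x 130 mm (its own x and y), origin at the centre of its underside. Bays 52 x 52 mm, centred at y = -35 mm and y = +35 mm (x = 0), floor 6 mm above the bench, rims 12 mm above the bench.
- stopper_dish: grey plastic round shallow dish with a solid grey floor (not one of the flat ring stains on the bench top), fixed, 64 mm across, origin at the centre of its underside; one round seat about 54 mm across inside, floor 6 mm above the bench, rim 10 mm above the bench.
- conical_2: bystander, loose: clear conical flask behind the trays, 69 mm across at its foot, 120 mm high; origin at the centre of its underside. To be left alone.
- tea_tin: bystander, loose: brown round tin behind the trays, 78 mm across, 152 mm high; origin at the centre of its underside. To be left alone.

How it is judged (in metres and radians):
At the end, for the whole second after the job is handed in: one marker in each groove (within 12 mm across, 20 mm along, 0.17 rad), one vial upright on the floor of each square bay (16 mm, 0.15 rad), the stopper upright on the floor of the round dish (15 mm, 0.15 rad), staying there ((((x of marker_0_mid in the frame of pen_tray between -0.042 and -0.018 m and y of marker_0_mid in the frame of pen_tray between -0.02 and 0.02 m and z of marker_0_mid in the frame of pen_tray between 0.008 and 0.016 m and angle between the y axis of marker_0_mid and the y axis of pen_tray, either way round below 0.17 rad) and (x of marker_1_mid in the frame of pen_tray between 0.018 and 0.042 m and y of marker_1_mid in the frame of pen_tray between -0.02 and 0.02 m and z of marker_1_mid in the frame of pen_tray between 0.008 and 0.016 m and angle between the y axis of marker_1_mid and the y axis of pen_tray, either way round below 0.17 rad)) or ((x of marker_0_mid in the frame of pen_tray between 0.018 and 0.042 m and y of marker_0_mid in the frame of pen_tray between -0.02 and 0.02 m and z of marker_0_mid in the frame of pen_tray between 0.008 and 0.016 m and angle between the y axis of marker_0_mid and the y axis of pen_tray, either way round below 0.17 rad) and (x of marker_1_mid in the frame of pen_tray between -0.042 and -0.018 m and y of marker_1_mid in the frame of pen_tray between -0.02 and 0.02 m and z of marker_1_mid in the frame of pen_tray between 0.008 and 0.016 m and angle between the y axis of marker_1_mid and the y axis of pen_tray, either way round below 0.17 rad))) and (((x of vial_0 in the frame of vial_tray between -0.016 and 0.016 m and y of vial_0 in the frame of vial_tray between -0.051 and -0.019 m and z of vial_0 in the frame of vial_tray between 0.002 and 0.01 m and angle between vial_0's own z axis and vertical below 0.15 rad) and (x of vial_1 in the frame of vial_tray between -0.016 and 0.016 m and y of vial_1 in the frame of vial_tray between 0.019 and 0.051 m and z of vial_1 in the frame of vial_tray between 0.002 and 0.01 m and angle between vial_1's own z axis and vertical below 0.15 rad)) or ((x of vial_0 in the frame of vial_tray between -0.016 and 0.016 m and y of vial_0 in the frame of vial_tray between 0.019 and 0.051 m and z of vial_0 in the frame of vial_tray between 0.002 and 0.01 m and angle between vial_0's own z axis and vertical below 0.15 rad) and (x of vial_1 in the frame of vial_tray between -0.016 and 0.016 m and y of vial_1 in the frame of vial_tray between -0.051 and -0.019 m and z of vial_1 in the frame of vial_tray between 0.002 and 0.01 m and angle between vial_1's own z axis and vertical below 0.15 rad))) and x of stopper in the frame of stopper_dish between -0.015 and 0.015 m and y of stopper in the frame of stopper_dish between -0.015 and 0.015 m and z of stopper in the frame of stopper_dish between 0.002 and 0.01 m and angle between stopper's own z axis and vertical below 0.15 rad and linear speed of each of vial_0, vial_1, stopper below 0.02 m/s); the robot touches nothing.
It fails at once if a vial is tipped over (angle between any of vial_0, vial_1's own z axis and vertical above 0.8 rad).
It fails at once if the flask or the tin is pushed away or knocked over (distance of any of conical_2, tea_tin from where it was at the start of the episode above 0.03 m or angle between any of conical_2, tea_tin's own z axis and vertical above 0.4 rad).
It also fails if it takes over 102 s, if anything falls off the work surface, if the arm or the gripper's body presses on something with over 40 N, if the wrist force passes 120 N, or if a joint passes its speed limit or range.

## Robot

A 6-joint arm with a two-finger parallel gripper is mounted at the origin on a cart in front of the work surface, level with it; the furniture and walls round the work are solid. World frame = base frame: x ahead of the robot, y to its left, z up, the work surface at z = 0. Lengths are in m, angles in degrees, forces in N, time in s.
With the tool pointing down it reaches from about 0.3 to 0.75 m from the base axis. Payload 8.5 kg.
Tool frame: the origin (TCP) lies on the centre line of the jaws, within the pads' length; the fingertips stand 11 mm ahead of it and the grasp point (between the pads) lies 8 mm behind it; z points along the fingers, y is the line along which they close (so a half turn about z gives the same grasp; the last joint's range is limited). The gripper opens to 85 mm and grips with 20 to 120 N. Pads are 22 mm wide; open, the fingers measure 114 mm over their backs; the gripper's body (76 mm by 85 mm) begins 54 mm behind the grasp point. The pads swing forward as they close: fully open they stand 13 mm farther back than shut.
Start: joints at [-83.898, 21.807, 74.336, -0, 83.858, -12.336], TCP at [0.174, -0.522, 0.242] pointing down, gripper open.
Joint ranges: [-178.18, 178.18], [-50.72, 133.34], [12.68, 142.11], [-81.47, 261.47], [9.98, 163.14], [-165.26, 165.26]. Speed limits (degrees/s): [136.94, 136.94, 180, 180, 180, 180].

## Interface

Orientations are given as a 3x3 rotation matrix whose columns are the frame's x, y, z axes.
In Python, from rig import env, probe_bus, get_image, close_job gives the robot as it stands (env), with the cameras as plain functions, the readings (probe_bus) and the job as plain functions.
- The arm moves only by the shell command python3 nudge.py FILE [FORCE], which reads ROWS from the file FILE. ROWS is a JSON object whose key "moves" holds a list of rows, 1 to 10 of them, each of 5 numbers: dx, dy, dz in shares of 1000 mm (1.0 is 1000 mm), then a turn about the tool's z in parts of the range, where 1.0 means 180 degrees, then the finger opening in m; each row shifts and turns the commanded pose from where the row before left it, along the tool's axes as they then stand; what a row does not reach is not made up. A row lasts 1/10 s, in which the tool goes at most 0.05 m and 8.59 degrees, less where a joint would pass 70% of its speed; a pose out of reach is approached as far as the arm can. The fingers move at their own pace and stop on an object; FORCE is the grip in N (left out, the last holds). Time passes only in rows, so rows that do not move let the fingers close. It prints the time, the measured TCP pose, the force, the opening and the grip force at its end. Input that does not fit is refused with a message, and nothing moves.
- probe_bus.observe(): the state, without advancing time (a new reading comes with each control period).
- get_image(name): name is "scene" or "top"; returns a dict with "pixels" (384x512x3 uint8, red, green, blue), "K" (3x3 intrinsics, pixels), "distortion" ([k1, k2, p1, p2, k3] as OpenCV has them; the pictures are not rectified), "extrinsics" (4x4, takes a point from world to camera coordinates). Camera axes: x right, y down, z forward; pixel columns grow to the right and rows downward; lengths in m; the calibration is good to about 2 mm. A picture is of the moment at which its call begins. There is no depth.
- close_job(): hands the job in; it is judged then, once.
The state is a dict: "time_s": time; "q": joint angles; "qvel": joint speeds; "joint_efforts": joint torques, N m; "position": TCP position; "tool_rot": TCP orientation; "ft_force": force on the tool from outside, world axes, zero at the start; "wrist_torque": the same for the moment, N m; "grip_width": finger opening in m; "gripper_force": force on a finger pad.
Only numpy, scipy, OpenCV 4.12 (cv2) and the standard library are available. Lean on these libraries where they do the work, as an engineer would, in place of code of your own. Each camera call takes 0.05 s, during which the arm holds its last target. There are 200 camera calls.

## Working session

There is one attempt and no reset: what is moved stays moved. The work goes in short steps, Python scripts to look and compute and a shell command to move; the robot and the scene stay as the last step left them, time stands still between calls to the robot, and variables do not carry over. Pictures are saved under pics/ and viewed, at most 14 in all, crops included, and the job is handed in when it is done.

```bash
ls; mkdir -p pics
python3 - <<'E'
from rig import env, probe_bus, get_image, close_job
import cv2
for n in ("scene","top"):
    d=get_image(n); cv2.imwrite(f"pics/{n}0.png",d["pixels"][:,:,::-1]); print(n,d["K"],d["distortion"],d["extrinsics"])
o=probe_bus.observe();print(o["time_s"],o["position"],o["tool_rot"],o["grip_width"])
E
```

```text
nudge.py
pics
rig.py
scene [[376.02126784   0.         258.13444256]
 [  0.         376.02126784 184.93943542]
 [  0.           0.           1.        ]] [-0.0959003  0.         0.         0.         0.       ] [[ 0.9071644  -0.42029734  0.02007247 -0.54328891]
 [-0.25561634 -0.58835577 -0.76713608  0.22825581]
 [ 0.33423501  0.69078769 -0.64117028  0.64288559]
 [ 0.          0.          0.          1.        ]]
top [[347.5431703    0.         252.83827835]
 [  0.         347.5431703  191.05921578]
 [  0.           0.           1.        ]] [0.02699644 0.         0.         0.         0.        ] [[-0.00989863 -0.99984503 -0.01455773  0.06679601]
 [-0.99135486  0.01171733 -0.13068375  0.59230922]
 [ 0.13083408  0.01313829 -0.99131722  0.80580623]
 [ 0.          0.          0.          1.        ]]
0.1 [ 0.17392114 -0.52153539  0.24179541] [[ 9.48674828e-01  3.16253144e-01 -1.38926901e-04]
 [ 3.16253071e-01 -9.48674071e-01  1.22585418e-03]
 [ 2.55883888e-04 -1.20687306e-03 -9.99999239e-01]] 0.08519253917462229
```

View pics/scene0.png

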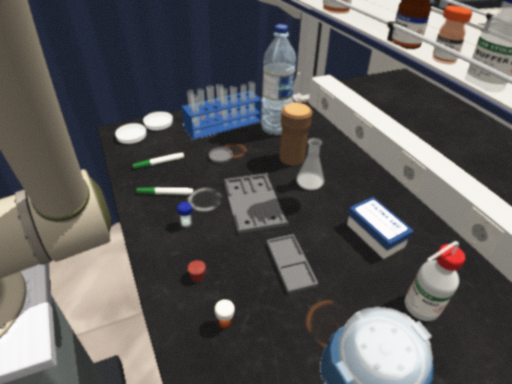

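View pics/top0.png

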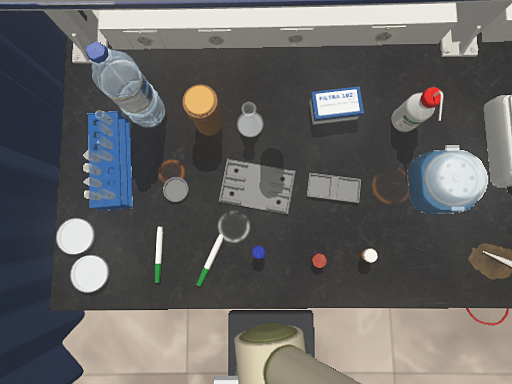

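The scene view shows, in order from far left to near, markers at about (160,160) and (165,190), the blue vial (185,213), the stopper (197,270) and the white vial (225,312). The pen tray is at (256,202), the rack at (292,263) and the dish at (220,155). In the top view the markers are at (158,255) and (210,260), blue vial (258,253), stopper (319,261), white vial (370,255), pen tray (257,187), rack (334,188) and dish (175,190). I'll zoom in next.

Run:
```python
import cv2
t=cv2.imread("pics/top0.png");s=cv2.imread("pics/scene0.png")
cv2.imwrite("pics/topc.png",cv2.resize(t[150:290,145:405],None,fx=3,fy=3,interpolation=cv2.INTER_CUBIC))
cv2.imwrite("pics/scenec.png",cv2.resize(s[130:340,120:330],None,fx=2.8,fy=2.8,interpolation=cv2.INTER_CUBIC))
```

```text
(no output)
```

View pics/topc.png

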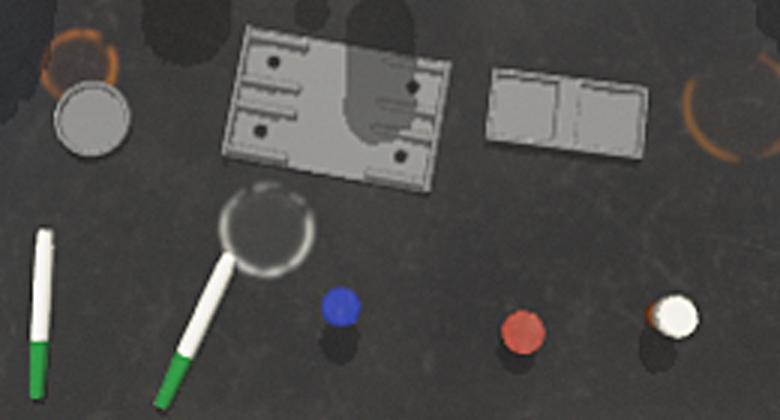

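View pics/scenec.png

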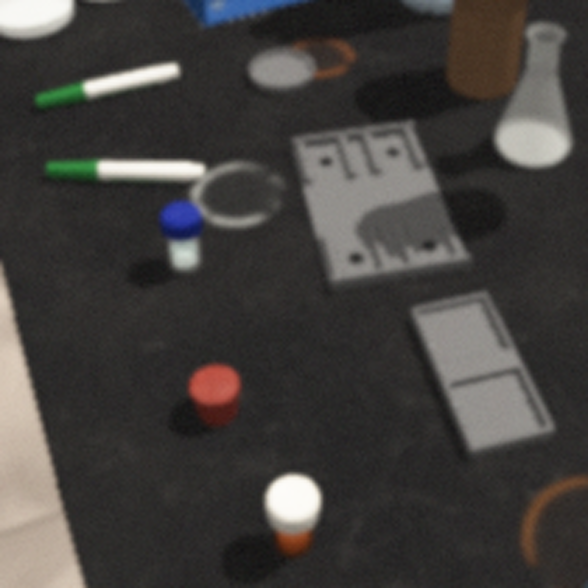

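The crops confirm the layout. The solid grey dish is at top (175,190), and the ring stain at (234,226) is flat and hollow, beside one marker's end. Next I'll measure everything by colour masks, casting rays onto planes and triangulating.

```bash
cat > h.py <<'E'
import numpy as np, cv2
from rig import env, probe_bus, get_image, close_job
def grab(n): return get_image(n)
def P(d):return d["K"],d["distortion"],d["extrinsics"]
def norm(d,px): return cv2.undistortPoints(np.float64(px).reshape(-1,1,2),np.array(d["K"]),np.array(d["distortion"])).reshape(-1,2)
def plane(d,px,z):
    E=np.array(d["extrinsics"]);R,t=E[:3,:3],E[:3,3];c=-R.T@t
    n=norm(d,px);r=np.c_[n,np.ones(len(n))]@R
    return c+r*((z-c[2])/r[:,2])[:,None]
def tri(da,pa,db,pb):
    X=cv2.triangulatePoints(np.array(da["extrinsics"])[:3],np.array(db["extrinsics"])[:3],norm(da,pa).T,norm(db,pb).T)
    return (X[:3]/X[3]).T
def mask(d,col):
    h=cv2.cvtColor(d["pixels"],cv2.COLOR_RGB2HSV).astype(int);H,S,V=h[...,0],h[...,1],h[...,2]
    m={"green":(H>45)&(H<80)&(S>110)&(V>50),"white":(S<50)&(V>165),"blue":(H>105)&(H<130)&(S>120)&(V>70),
       "red":((H<8)|(H>172))&(S>110)&(V>90),"grey":(S<40)&(V>85)&(V<185)}[col]
    return m.astype(np.uint8)
def blob(d,col,near,box=None):
    m=mask(d,col); n,l,s,c=cv2.connectedComponentsWithStats(m)
    ok=[i for i in range(1,n) if s[i,4]>25]
    i=min(ok,key=lambda i:np.hypot(*(c[i]-near)))
    ys,xs=np.nonzero(l==i); return c[i],s[i],np.c_[xs,ys]
E
python3 - <<'E'
from h import *
np.set_printoptions(precision=4,suppress=True)
t=grab("top");s=grab("scene")
for n,c,a,b in [("blue","blue",(258,253),(184,208)),("red","red",(319,261),(197,270)),("whitecap","white",(370,255),(224,310)),
  ("m0w","white",(159,243),(170,158)),("m0g","green",(158,272),(142,164)),("m1w","white",(214,245),(177,190)),("m1g","green",(202,272),(146,190)),("dish","grey",(175,190),(220,155)),("pen","grey",(257,187),(256,202)),("rack","grey",(334,188),(292,263))]:
    ca,sa,pa=blob(t,c,a); cb,sb,pb=blob(s,c,b)
    print(n,ca,sa,cb,sb,"tri",tri(t,[ca],s,[cb])[0])
    if c=="grey":
        z={"dish":.010,"pen":.012,"rack":.012}[n]
        for d,p in((t,pa),(s,pb)):
            w=plane(d,p,z)[:,:2]; r=cv2.minAreaRect((w*1000).astype(np.float32)); print("   rect mm",r, "mean",w.mean(0))
E
```

```text
blue [258.0435 251.9783] [252 246  13  13 138] [184.0556 208.0926] [177 202  15  13 162] tri [0.4472 0.0495 0.0464]
red [318.8947 260.2573] [312 253  15  15 171] [196.2311 267.2899] [187 260  19  16 238] tri [ 0.4257 -0.0958  0.0275]
whitecap [370.5379 255.1172] [364 249  14  14 145] [224.2271 307.8425] [215 299  19  18 273] tri [ 0.4383 -0.2116  0.0506]
m0w [158.4581 245.5123] [155 227   8  37 203] [166.1317 157.7066] [150 153  34  11 167] tri [0.4646 0.2947 0.0111]
m0g [157.3048 272.4   ] [155 264   7  19 105] [140.8889 164.0202] [132 160  18   9  99] tri [0.3984 0.2966 0.0088]
m1w [213.5667 251.0143] [204 231  20  38 210] [173.3472 190.0104] [155 187  38   7 193] tri [0.4488 0.159  0.0103]
m1g [202.0385 276.2115] [197 267  12  19 104] [145.5755 189.9906] [136 187  18   7 106] tri [0.388  0.187  0.0091]
dish [175.3042 189.0258] [163 177  26  25 503] [220.2884 154.1348] [209 147  24  15 267] tri [0.6047 0.2569 0.0079]
   rect mm ((604.5648803710938, 256.03204345703125), (63.41290283203125, 61.14659118652344), 89.32601928710938) mean [0.6044 0.2564]
   rect mm ((604.0435791015625, 25
[... 192 characters left out ...]
79] tri [0.607  0.051  0.0092]
   rect mm ((610.1729125976562, 50.49919509887695), (177.4899139404297, 112.99564361572266), 78.75399017333984) mean [0.609  0.0504]
   rect mm ((609.1566162109375, 51.395965576171875), (179.3499755859375, 112.63157653808594), 79.03299713134766) mean [0.6043 0.0508]
rack [333.7508 187.4167] [ 307  173   54   30 1260] [291.4875 262.4352] [ 267  234   51   57 1643] tri [ 0.6048 -0.1435  0.0055]
   rect mm ((604.1741333007812, -141.53765869140625), (131.16917419433594, 61.52759552001953), 81.97401428222656) mean [ 0.6035 -0.1418]
   rect mm ((603.2527465820312, -142.55181884765625), (131.89303588867188, 61.09400177001953), 81.95156860351562) mean [ 0.6026 -0.1466]
```

Triangulated heights fit the text: caps at 46–51 mm, markers at 9–11 mm, trays at 6–9 mm, and both views agree on the rectangles to about 1–2 mm. I'll fix the final targets and the bystander positions next.

```bash
cat >> h.py <<'E'
def to(x,y,z,yaw=None):
    """distance to go from here in tool axes"""
    o=probe_bus.observe();R=np.array(o["tool_rot"]);d=R.T@(np.array([x,y,z])-o["position"])
    cur=np.degrees(np.arctan2(R[1,0],R[0,0]))
    print("t",round(o["time_s"],2),"pos",np.round(o["position"],4),"yaw",round(cur,2),"w",round(o["grip_width"],4),"| go tool",np.round(d,4),"turn",None if yaw is None else round(-((yaw-cur+180)%360-180),2))
E
python3 - <<'E'
from h import *
np.set_printoptions(precision=4,suppress=True)
t=grab("top");s=grab("scene")
for n,c,a,z in [("blue","blue",(258,253),.054),("red","red",(319,261),.030),("whitecap","white",(370,255),.054)]:
    p=blob(t,c,a)[2]; (u,r)=cv2.minEnclosingCircle(p.astype(np.float32)); print(n,plane(t,[u,p.mean(0)],z))
for n,w,g in[("m0",((158,245),(166,158)),((157,272),(141,164))),("m1",((213,251),(173,190)),((202,276),(146,190)))]:
    for d,i in((t,0),(s,1)):
        p=np.r_[blob(d,"white",w[i])[2],blob(d,"green",g[i])[2]]; X=plane(d,p,.0085)[:,:2]
        r=cv2.minAreaRect((X*1000).astype(np.float32)); m,v=cv2.PCACompute(X,None)
        print(n,r,"axis",np.degrees(np.arctan2(v[0,1],v[0,0])))
# bystanders: foot of flask (scene 311,180), tin foot (293,158)
print(plane(s,[(311,178),(293,155)],0.01))
to(.438,-.212,.12,82)
E
```

```text
blue [[0.4474 0.0491 0.054 ]
 [0.4474 0.0493 0.054 ]]
red [[ 0.4262 -0.096   0.03  ]
 [ 0.4259 -0.0954  0.03  ]]
whitecap [[ 0.4383 -0.2102  0.054 ]
 [ 0.4385 -0.2106  0.054 ]]
m0 ((442.8717041015625, 295.5802917480469), (15.239283561706543, 133.3133544921875), 89.720703125) axis -1.0184469010021557
m0 ((444.01702880859375, 297.60125732421875), (135.8292236328125, 27.459083557128906), 1.0373274087905884) axis 0.36449332850156113
m1 ((430.8900146484375, 166.78872680664062), (15.439520835876465, 141.1166534423828), 64.51498413085938) axis -24.767560047636778
m1 ((428.3909912109375, 170.20181274414062), (22.154619216918945, 136.1181640625), 66.5503921508789) axis -23.931185481712905
[[0.7762 0.0673 0.01  ]
 [0.7828 0.1727 0.01  ]]
t 0.3 pos [ 0.1739 -0.5217  0.2421] yaw 18.44 w 0.0855 | go tool [ 0.3485 -0.2102  0.1223] turn -63.56
```

The rows are not in the units I measure in: turns go in shares of 180 degrees. I convert before sending: -8 degrees / 180 = -0.0444.

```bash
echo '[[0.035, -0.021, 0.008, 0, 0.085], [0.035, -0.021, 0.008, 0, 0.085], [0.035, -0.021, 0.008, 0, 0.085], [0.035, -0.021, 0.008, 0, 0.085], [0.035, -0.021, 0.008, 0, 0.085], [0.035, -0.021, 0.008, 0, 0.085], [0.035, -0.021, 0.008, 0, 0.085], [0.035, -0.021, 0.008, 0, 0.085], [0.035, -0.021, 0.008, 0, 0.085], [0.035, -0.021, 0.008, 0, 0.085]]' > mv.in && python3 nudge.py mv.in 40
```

```text
refused: ROWS must be an object with the rows under "moves". Nothing was moved.
```

The call was refused and nothing moved: it wants an object with the rows under "moves". Same move again in that form.

```bash
echo '{"moves":[[0.035, -0.021, 0.008, 0, 0.085], [0.035, -0.021, 0.008, 0, 0.085], [0.035, -0.021, 0.008, 0, 0.085], [0.035, -0.021, 0.008, 0, 0.085], [0.035, -0.021, 0.008, 0, 0.085], [0.035, -0.021, 0.008, 0, 0.085], [0.035, -0.021, 0.008, 0, 0.085], [0.035, -0.021, 0.008, 0, 0.085], [0.035, -0.021, 0.008, 0, 0.085], [0.035, -0.021, 0.008, 0, 0.085]]}' > mv.in && python3 nudge.py mv.in 40
echo '{"moves":[[0, 0, 0, -0.0444, 0.06], [0, 0, 0, -0.0444, 0.06], [0, 0, 0, -0.0444, 0.06], [0, 0, 0, -0.0444, 0.06], [0, 0, 0, -0.0444, 0.06], [0, 0, 0, -0.0444, 0.06], [0, 0, 0, -0.0444, 0.06], [0, 0, 0, -0.0417, 0.06], [0, 0, 0, 0, 0.06]]}' > mv.in && python3 nudge.py mv.in
python3 -c "
from h import *
to(.4385,-.2105,.036,82)"
```

```text
time_s: 1.3
position: [0.4405, -0.2104, 0.1621]
tool_rot: [[0.949, 0.316, 0.0], [0.316, -0.949, -0.0], [0.0, 0.0, -1.0]]
ft_force: [0.8, -0.1, -0.7]
grip_width: 0.0849
gripper_force: 0.0
time_s: 2.2
position: [0.4396, -0.2118, 0.1623]
tool_rot: [[0.139, 0.99, -0.0], [0.99, -0.139, 0.0], [0.0, -0.0, -1.0]]
ft_force: [-0.1, -0.3, -0.2]
grip_width: 0.0596
gripper_force: 0.0
t 2.2 pos [ 0.4396 -0.2118  0.1623] yaw 82.0 w 0.0596 | go tool [ 0.0012 -0.0012  0.1263] turn 0.0
```

```bash
echo '{"moves":[[0.001, -0.001, 0.025, 0, 0.06], [0, 0, 0.025, 0, 0.06], [0, 0, 0.025, 0, 0.06], [0, 0, 0.025, 0, 0.06], [0, 0, 0.015, 0, 0.06], [0, 0, 0.011, 0, 0.06], [0, 0, 0, 0, 0.015], [0, 0, 0, 0, 0.015], [0, 0, 0, 0, 0.015], [0, 0, 0, 0, 0.015]]}' > mv.in && python3 nudge.py mv.in 30
python3 - <<'E'
from h import *
to(.4385,-.2105,.036,82); print(probe_bus.observe()["gripper_force"])
d=grab("scene");cv2.imwrite("pics/s1.png",cv2.resize(d["pixels"][200:380,120:330,::-1],None,fx=2.5,fy=2.5))
E
```

```text
time_s: 3.2
position: [0.4391, -0.211, 0.0371]
tool_rot: [[0.141, 0.99, 0.001], [0.99, -0.141, -0.001], [-0.001, 0.001, -1.0]]
ft_force: [0.4, 0.1, 4.1]
grip_width: 0.0217
gripper_force: 29.3
t 3.2 pos [ 0.4391 -0.211   0.0371] yaw 81.92 w 0.0217 | go tool [ 0.0004 -0.0006  0.0011] turn -0.08
29.27323096336295
```

View pics/s1.png

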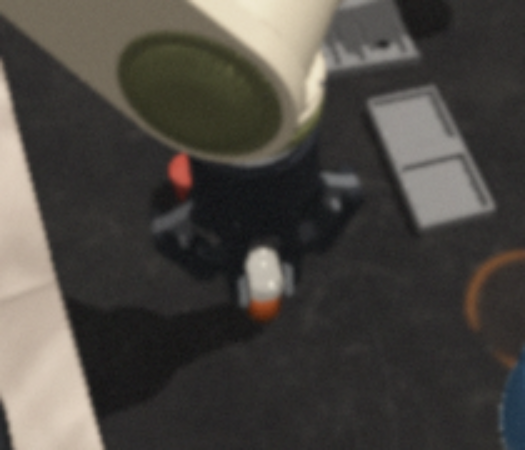

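The picture shows the white vial upright between the fingers, centred at crop (263,285). The opening is 21.7 mm with 29 N on the pad. Now I'll lift it and carry it to the right-hand bay.

```bash
echo '{"moves":[[0, 0, -0.015, 0, 0.015], [0, 0, -0.025, 0, 0.015], [0, 0, -0.025, 0, 0.015], [0.004, 0.02, 0, 0, 0.015], [0.012, 0.03, 0, 0, 0.015], [0.012, 0.03, 0, 0, 0.015], [0.012, 0.03, 0, 0, 0.015], [0.012, 0.03, 0, 0, 0.015], [0.004, 0.013, 0, 0, 0.015], [0, 0, 0, 0, 0.015]]}' > mv.in && python3 nudge.py mv.in
python3 -c "
from h import *
to(.5988,-.1767,.0435,82)"
```

```text
time_s: 4.25
position: [0.5992, -0.1761, 0.1011]
tool_rot: [[0.139, 0.99, 0.001], [0.99, -0.139, -0.0], [-0.0, 0.001, -1.0]]
ft_force: [-0.5, -0.3, -0.3]
grip_width: 0.0216
gripper_force: 29.3
t 4.25 pos [ 0.5992 -0.1761  0.1011] yaw 82.02 w 0.0216 | go tool [-0.0006 -0.0004  0.0576] turn 0.02
```

```bash
echo '{"moves":[[0, 0, 0.02, 0, 0.015], [0, 0, 0.02, 0, 0.015], [0, 0, 0.01, 0, 0.015], [0, 0, 0.007, 0, 0.015], [0, 0, 0, 0, 0.015], [0, 0, 0, 0, 0.03], [0, 0, 0, 0, 0.055], [0, 0, 0, 0, 0.055], [0, 0, -0.015, 0, 0.055], [0, 0, -0.03, 0, 0.055]]}' > mv.in && python3 nudge.py mv.in
echo '{"moves":[[0, 0, -0.03, 0, 0.06], [0.033, -0.02, 0, 0, 0.06], [0.04, -0.026, 0, 0, 0.06], [0.04, -0.026, 0, 0, 0.06], [0.04, -0.026, 0, 0, 0.06], [0.035, -0.026, 0, 0, 0.06], [0, 0, 0, 0, 0.06]]}' > mv.in && python3 nudge.py mv.in
python3 -c "
from h import *
to(.4474,.0492,.036,82)
d=grab('top');cv2.imwrite('pics/t2.png',cv2.resize(d['pixels'][150:290,145:405,::-1],None,fx=2.5,fy=2.5))"
```

```text
time_s: 5.25
position: [0.5971, -0.1763, 0.0882]
tool_rot: [[0.14, 0.99, -0.004], [0.99, -0.14, 0.002], [0.001, -0.004, -1.0]]
ft_force: [0.8, -0.3, 1.0]
grip_width: 0.055
gripper_force: 0.0
time_s: 5.95
position: [0.499, 0.0306, 0.1198]
tool_rot: [[0.136, 0.991, -0.001], [0.991, -0.136, 0.001], [0.001, -0.002, -1.0]]
ft_force: [-0.3, -0.6, 0.7]
grip_width: 0.0601
gripper_force: 0.0
t 5.95 pos [0.499  0.0306 0.1198] yaw 82.18 w 0.0601 | go tool [ 0.0113 -0.0535  0.0839] turn 0.18
```

View pics/t2.png

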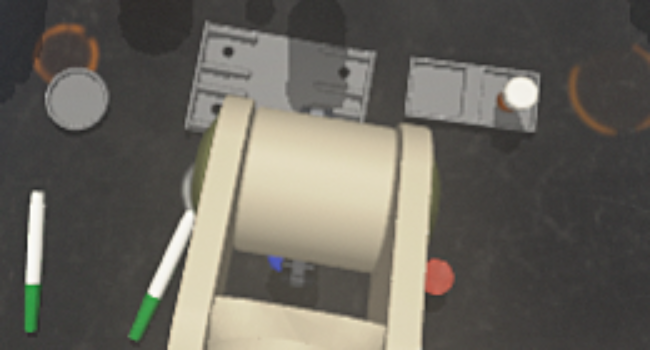

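The white vial stands in the right bay, with its cap at crop (520,92). Next is the blue vial.

```bash
echo '{"moves":[[0.005, -0.025, 0, 0, 0.06], [0.006, -0.028, 0, 0, 0.06], [0, 0, 0, 0, 0.06]]}' > mv.in && python3 nudge.py mv.in; python3 -c "
from h import *
to(.4474,.0492,.036,82)"
```

```text
time_s: 6.3
position: [0.4487, 0.0453, 0.1194]
tool_rot: [[0.14, 0.99, -0.002], [0.99, -0.14, 0.0], [-0.0, -0.002, -1.0]]
ft_force: [-0.6, -0.3, 0.2]
grip_width: 0.06
gripper_force: 0.0
t 6.3 pos [0.4487 0.0453 0.1194] yaw 81.94 w 0.06 | go tool [ 0.0036 -0.0017  0.0834] turn -0.06
```

```bash
echo '{"moves":[[0.004, -0.002, 0.015, 0, 0.06], [0, 0, 0.025, 0, 0.06], [0, 0, 0.02, 0, 0.06], [0, 0, 0.015, 0, 0.06], [0, 0, 0.008, 0, 0.06], [0, 0, 0, 0, 0.06], [0, 0, 0, 0, 0.015], [0, 0, 0, 0, 0.015], [0, 0, 0, 0, 0.015], [0, 0, 0, 0, 0.015]]}' > mv.in && python3 nudge.py mv.in
echo '{"moves":[[0, 0, -0.015, 0, 0.015], [0, 0, -0.025, 0, 0.015], [0, 0, -0.025, 0, 0.015], [-0.01, 0.03, 0, 0, 0.015], [-0.03, 0.03, 0, 0, 0.015], [-0.03, 0.03, 0, 0, 0.015], [-0.03, 0.03, 0, 0, 0.015], [-0.03, 0.03, 0, 0, 0.015], [-0.003, 0.03, 0, 0, 0.015], [0, 0, 0, 0, 0.015]]}' > mv.in && python3 nudge.py mv.in
python3 -c "
from h import *
to(.6086,-.1073,.0435,82)"
```

```text
time_s: 7.3
position: [0.4495, 0.0494, 0.0371]
tool_rot: [[0.14, 0.99, 0.001], [0.99, -0.14, -0.0], [0.0, 0.001, -1.0]]
ft_force: [-1.8, 1.0, 5.9]
grip_width: 0.0227
gripper_force: 28.3
time_s: 8.3
position: [0.6113, -0.1094, 0.1013]
tool_rot: [[0.142, 0.99, 0.003], [0.99, -0.142, -0.001], [-0.0, 0.003, -1.0]]
ft_force: [-1.2, -0.6, -0.3]
grip_width: 0.0223
gripper_force: 28.5
t 8.3 pos [ 0.6113 -0.1094  0.1013] yaw 81.84 w 0.0223 | go tool [ 0.0017 -0.0031  0.0578] turn -0.16
```

```bash
echo '{"moves":[[0.002, -0.003, 0.02, 0, 0.015], [0, 0, 0.02, 0, 0.015], [0, 0, 0.01, 0, 0.015], [0, 0, 0.007, 0, 0.015], [0, 0, 0, 0, 0.015], [0, 0, 0, 0, 0.03], [0, 0, 0, 0, 0.055], [0, 0, 0, 0, 0.055], [0, 0, -0.015, 0, 0.055], [0, 0, -0.03, 0, 0.055]]}' > mv.in && python3 nudge.py mv.in
echo '{"moves":[[0, 0, -0.03, 0, 0.06], [-0.002, -0.03, 0, 0, 0.06], [-0.003, -0.04, 0, 0, 0.06], [-0.003, -0.04, 0, 0, 0.06], [-0.003, -0.04, 0, 0, 0.06], [-0.003, -0.032, 0, 0, 0.06], [0, 0, 0, 0, 0.06], [0, 0, 0, 0, 0.06]]}' > mv.in && python3 nudge.py mv.in
python3 -c "
from h import *
to(.426,-.0957,.020,82)
t=grab('top')
print([ (c,plane(t,[blob(t,c,a)[0]],.06)) for c,a in (('blue',(306,183)),('white',(352,186)))])"
```

```text
time_s: 9.3
position: [0.6052, -0.1048, 0.0883]
tool_rot: [[0.14, 0.99, -0.004], [0.99, -0.14, 0.002], [0.001, -0.004, -1.0]]
ft_force: [0.0, -0.1, -0.2]
grip_width: 0.0554
gripper_force: 0.0
time_s: 10.1
position: [0.4243, -0.0938, 0.12]
tool_rot: [[0.141, 0.99, 0.002], [0.99, -0.141, -0.001], [-0.001, 0.002, -1.0]]
ft_force: [0.6, 0.2, -0.5]
grip_width: 0.0597
gripper_force: 0.0
t 10.1 pos [ 0.4243 -0.0938  0.12  ] yaw 81.9 w 0.0597 | go tool [-0.0016  0.0018  0.1   ] turn -0.1
[('blue', array([[ 0.60476366, -0.10419738,  0.06      ]])), ('white', array([[ 0.597693  , -0.17677446,  0.06      ]]))]
```

Both caps sit within 4 mm of their bay centres. Next is the stopper.

```bash
echo '{"moves":[[-0.002, 0.002, 0.025, 0, 0.06], [0, 0, 0.025, 0, 0.06], [0, 0, 0.025, 0, 0.06], [0, 0, 0.015, 0, 0.06], [0, 0, 0.01, 0, 0.06], [0, 0, 0, 0, 0.06], [0, 0, 0, 0, 0.02], [0, 0, 0, 0, 0.02], [0, 0, 0, 0, 0.02], [0, 0, 0, 0, 0.02]]}' > mv.in && python3 nudge.py mv.in
echo '{"moves":[[0, 0, -0.015, 0, 0.02], [0, 0, -0.025, 0, 0.02], [0, 0, -0.025, 0, 0.02], [0.025, 0.008, 0, 0, 0.02], [0.035, 0.012, 0, 0, 0.02], [0.035, 0.012, 0, 0, 0.02], [0.035, 0.012, 0, 0, 0.02], [0.035, 0.012, 0, 0, 0.02], [0.035, 0.012, 0, 0, 0.02], [0.035, 0.012, 0, 0, 0.02]]}' > mv.in && python3 nudge.py mv.in
echo '{"moves":[[0.035, 0.012, 0, 0, 0.02], [0.035, 0.012, 0, 0, 0.02], [0.035, 0.012, 0, 0, 0.02], [0.025, 0.008, 0, 0, 0.02], [0.007, 0.003, 0, 0, 0.02], [0, 0, 0, 0, 0.02], [0, 0, 0, 0, 0.02]]}' > mv.in && python3 nudge.py mv.in
python3 -c "
from h import *
to(.604,.2555,.0265,82)
d=grab('scene');cv2.imwrite('pics/s3.png',cv2.resize(d['pixels'][90:290,120:330,::-1],None,fx=2.5,fy=2.5))"
```

```text
time_s: 11.15
position: [0.4262, -0.096, 0.0201]
tool_rot: [[0.14, 0.99, 0.002], [0.99, -0.14, -0.001], [-0.001, 0.002, -1.0]]
ft_force: [0.6, 1.2, 6.3]
grip_width: 0.0314
gripper_force: 29.7
time_s: 12.15
position: [0.5382, 0.1273, 0.0844]
tool_rot: [[0.14, 0.99, -0.0], [0.99, -0.14, -0.0], [-0.0, -0.0, -1.0]]
ft_force: [0.6, -0.8, -1.3]
grip_width: 0.0316
gripper_force: 29.9
time_s: 12.85
position: [0.6032, 0.2538, 0.0842]
tool_rot: [[0.141, 0.99, -0.001], [0.99, -0.141, -0.0], [-0.001, -0.001, -1.0]]
ft_force: [0.3, -0.1, -0.7]
grip_width: 0.0312
gripper_force: 29.9
t 12.85 pos [0.6032 0.2538 0.0842] yaw 81.91 w 0.0312 | go tool [0.0019 0.0006 0.0577] turn -0.09
```

View pics/s3.png

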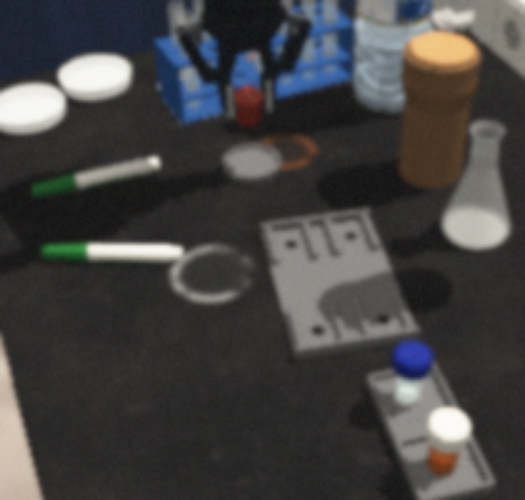

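The stopper hangs upright over the dish, at crop (248,103), and both vials stand upright in the rack. I'll lower it and release.

Converted, 8.3 degrees / 180 = 0.0461.

```bash
echo '{"moves":[[0.002, 0.001, 0.02, 0, 0.02], [0, 0, 0.02, 0, 0.02], [0, 0, 0.01, 0, 0.02], [0, 0, 0.007, 0, 0.02], [0, 0, 0, 0, 0.02], [0, 0, 0, 0, 0.035], [0, 0, 0, 0, 0.05], [0, 0, 0, 0, 0.055], [0, 0, -0.015, 0, 0.055], [0, 0, -0.03, 0, 0.055]]}' > mv.in && python3 nudge.py mv.in
echo '{"moves":[[0, -0.03, -0.03, 0, 0.05], [0.005, -0.04, 0, 0, 0.05], [0.005, -0.04, 0, 0, 0.05], [0.005, -0.04, 0, 0, 0.05], [0, -0.014, 0, 0.0461, 0.05], [0, 0, 0, 0.0461, 0.05], [0, 0, 0, 0.0461, 0.05], [0, 0, 0, 0.0461, 0.05], [0, 0, 0, 0.0461, 0.05], [0, 0, 0, 0.0461, 0.05]]}' > mv.in && python3 nudge.py mv.in
echo '{"moves":[[0, 0, 0, 0.0461, 0.05], [0, 0, 0, 0.0461, 0.05], [0, 0, 0, 0.0461, 0.05], [0, 0, 0, 0.0461, 0.05], [0, 0, 0, 0, 0.05], [0, 0, 0, 0, 0.05]]}' > mv.in && python3 nudge.py mv.in
python3 -c "
from h import *
np.set_printoptions(precision=4,suppress=True)
to(.443,.296,.014,-1)
t=grab('top');print(plane(t,[blob(t,'red',(175,190))[0]],.036))"
```

```text
time_s: 13.9
position: [0.604, 0.2564, 0.0719]
tool_rot: [[0.14, 0.99, -0.004], [0.99, -0.14, -0.001], [-0.001, -0.004, -1.0]]
ft_force: [-0.1, 0.0, 0.7]
grip_width: 0.0551
gripper_force: 0.0
time_s: 14.9
position: [0.4449, 0.2946, 0.1037]
tool_rot: [[0.85, 0.527, 0.002], [0.527, -0.85, 0.001], [0.002, 0.0, -1.0]]
ft_force: [0.4, 0.6, -0.2]
grip_width: 0.05
gripper_force: 0.0
time_s: 15.5
position: [0.4448, 0.2946, 0.1031]
tool_rot: [[1.0, -0.015, 0.001], [-0.015, -1.0, 0.0], [0.001, -0.0, -1.0]]
ft_force: [0.3, 0.6, 0.3]
grip_width: 0.05
gripper_force: 0.0
t 15.5 pos [0.4448 0.2946 0.1031] yaw -0.83 w 0.05 | go tool [-0.0019 -0.0014  0.0891] turn 0.17
[[0.6034 0.2559 0.036 ]]
```

The stopper is centred in the dish. Next I'll descend on the first marker in two stages.

```bash
echo '{"moves":[[-0.002, -0.002, 0.025, 0, 0.04], [0, 0, 0.025, 0, 0.04], [0, 0, 0.02, 0, 0.04], [0, 0, 0.01, 0, 0.04], [0, 0, 0.004, 0, 0.04], [0, 0, 0.003, 0, 0.04], [0, 0, 0, 0, 0.04]]}' > mv.in && python3 nudge.py mv.in
echo '{"moves":[[0, 0, 0.001, 0, 0.03], [0, 0, 0, 0, 0.008], [0, 0, 0, 0, 0.008], [0, 0, 0, 0, 0.008], [0, 0, 0, 0, 0.008], [0, 0, 0, 0, 0.008]]}' > mv.in && python3 nudge.py mv.in 25
echo '{"moves":[[0, 0, -0.01, 0, 0.008], [0, 0, -0.025, 0, 0.008], [0, 0, -0.025, 0, 0.008], [0, 0, -0.01, 0, 0.008], [0, 0, 0, 0, 0.008]]}' > mv.in && python3 nudge.py mv.in
python3 -c "
from h import *
to(.443,.296,.015,78.9)
d=grab('scene');cv2.imwrite('pics/s4.png',cv2.resize(d['pixels'][90:290,100:330,::-1],None,fx=2.5,fy=2.5))"
```

```text
time_s: 16.25
position: [0.4429, 0.2966, 0.0158]
tool_rot: [[1.0, -0.018, 0.001], [-0.018, -1.0, 0.0], [0.001, -0.0, -1.0]]
ft_force: [-0.4, -0.3, -0.3]
grip_width: 0.0398
gripper_force: 0.0
time_s: 16.85
position: [0.4429, 0.2965, 0.0149]
tool_rot: [[1.0, -0.018, 0.001], [-0.018, -1.0, 0.0], [0.001, -0.0, -1.0]]
ft_force: [-1.5, -0.8, 5.5]
grip_width: 0.0147
gripper_force: 24.7
time_s: 17.35
position: [0.4431, 0.2967, 0.0856]
tool_rot: [[1.0, -0.018, 0.003], [-0.018, -1.0, 0.001], [0.003, -0.001, -1.0]]
ft_force: [-0.6, -0.5, -0.8]
grip_width: 0.0143
gripper_force: 24.6
t 17.35 pos [0.4431 0.2967 0.0856] yaw -1.06 w 0.0143 | go tool [-0.0003  0.0008  0.0706] turn -79.96
```

View pics/s4.png

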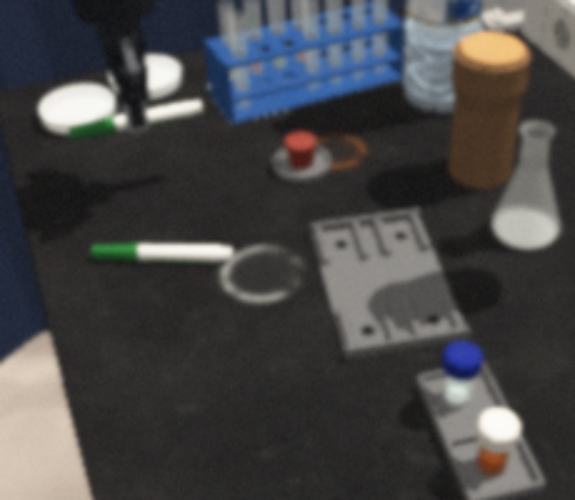

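The marker is held level at mid-length. The stopper is in the dish, at crop (302,150). I'll turn to the groove direction and carry it to the far groove.

Converted, -8 degrees / 180 = -0.0444.

```bash
echo '{"moves":[[0, 0, -0.01, -0.0444, 0.008], [0, 0, 0, -0.0444, 0.008], [0, 0, 0, -0.0444, 0.008], [0, 0, 0, -0.0444, 0.008], [0, 0, 0, -0.0444, 0.008], [0, 0, 0, -0.0444, 0.008], [0, 0, 0, -0.0444, 0.008], [0, 0, 0, -0.0444, 0.008], [0, 0, 0, -0.0444, 0.008], [0, 0, 0, -0.0444, 0.008]]}' > mv.in && python3 nudge.py mv.in
echo '{"moves":[[-0.019, 0.022, 0, 0, 0.008], [-0.025, 0.029, 0, 0, 0.008], [-0.025, 0.029, 0, 0, 0.008], [-0.025, 0.029, 0, 0, 0.008], [-0.025, 0.029, 0, 0, 0.008], [-0.025, 0.029, 0, 0, 0.008], [-0.025, 0.029, 0, 0, 0.008], [-0.025, 0.029, 0, 0, 0.008], [-0.015, 0.015, 0, 0, 0.008], [0, 0, 0, 0, 0.008]]}' > mv.in && python3 nudge.py mv.in
python3 -c "
from h import *
to(.6391,.0452,.0195,78.9)"
```

```text
time_s: 18.4
position: [0.4421, 0.2963, 0.0928]
tool_rot: [[0.186, 0.982, -0.003], [0.982, -0.186, -0.001], [-0.001, -0.002, -1.0]]
ft_force: [0.5, 1.2, -0.6]
grip_width: 0.0144
gripper_force: 24.6
time_s: 19.4
position: [0.6388, 0.0428, 0.0922]
tool_rot: [[0.195, 0.981, -0.002], [0.981, -0.195, -0.0], [-0.0, -0.002, -1.0]]
ft_force: [-1.0, 1.1, -0.6]
grip_width: 0.0149
gripper_force: 24.6
t 19.4 pos [0.6388 0.0428 0.0922] yaw 78.76 w 0.0149 | go tool [ 0.0024 -0.      0.0727] turn -0.14
```

Converted, 8 degrees / 180 = 0.0444.

```bash
echo '{"moves":[[0.002, 0, 0.025, 0, 0.008], [0, 0, 0.02, 0, 0.008], [0, 0, 0.015, 0, 0.008], [0, 0, 0.008, 0, 0.008], [0, 0, 0.004, 0, 0.008], [0, 0, 0, 0, 0.008], [0, 0, 0, 0, 0.025], [0, 0, 0, 0, 0.035], [0, 0, 0, 0, 0.035], [0, 0, -0.02, 0, 0.035]]}' > mv.in && python3 nudge.py mv.in
echo '{"moves":[[0, 0, -0.03, 0, 0.04], [0, 0, -0.03, 0, 0.04], [0.01, -0.029, 0, 0, 0.04], [0.01, -0.029, 0, 0, 0.04], [0.01, -0.029, 0, 0, 0.04], [0.01, -0.029, 0, 0, 0.04], [0.01, -0.029, 0, 0, 0.04], [0.01, -0.029, 0, 0, 0.04], [0.01, -0.029, 0, 0, 0.04], [0.01, -0.028, 0, 0, 0.04]]}' > mv.in && python3 nudge.py mv.in
echo '{"moves":[[0, 0, 0, 0.0444, 0.04], [0, 0, 0, 0.0444, 0.04], [0, 0, 0, 0.0444, 0.04], [0, 0, 0, 0.0444, 0.04], [0, 0, 0, 0.0444, 0.04], [0, 0, 0, 0.0444, 0.04], [0, 0, 0, 0.0444, 0.04], [0, 0, 0, 0.0444, 0.04], [0, 0, 0, 0.0444, 0.04], [0, 0, 0, 0.0444, 0.04]]}' > mv.in && python3 nudge.py mv.in
echo '{"moves":[[0, 0, 0, 0.0444, 0.04], [0, 0, 0, 0.0444, 0.04], [0, 0, 0, 0.0428, 0.04], [0, 0, 0, 0, 0.04], [0, 0, 0, 0, 0.04]]}' > mv.in && python3 nudge.py mv.in
python3 -c "
from h import *
to(.4282,.168,.0149,-24.8)
d=grab('top');cv2.imwrite('pics/t5.png',cv2.resize(d['pixels'][150:290,145:405,::-1],None,fx=3,fy=3))"
```

```text
time_s: 20.4
position: [0.6372, 0.0473, 0.0406]
tool_rot: [[0.192, 0.981, -0.004], [0.981, -0.192, 0.0], [-0.0, -0.004, -1.0]]
ft_force: [-0.6, 0.6, -0.2]
grip_width: 0.0347
gripper_force: 0.0
time_s: 21.4
position: [0.4261, 0.1706, 0.1027]
tool_rot: [[0.192, 0.981, 0.001], [0.981, -0.192, 0.0], [0.0, 0.001, -1.0]]
ft_force: [0.5, 1.3, -0.4]
grip_width: 0.0401
gripper_force: 0.0
time_s: 22.4
position: [0.4272, 0.1701, 0.1027]
tool_rot: [[1.0, -0.024, 0.001], [-0.024, -1.0, 0.0], [0.001, -0.0, -1.0]]
ft_force: [-1.0, 0.3, -0.2]
grip_width: 0.04
gripper_force: 0.0
time_s: 22.9
position: [0.4272, 0.1701, 0.1026]
tool_rot: [[0.91, -0.416, 0.001], [-0.416, -0.91, 0.0], [0.0, -0.0, -1.0]]
ft_force: [-0.6, 0.6, 0.2]
grip_width: 0.0405
gripper_force: 0.0
t 22.9 pos [0.4272 0.1701 0.1026] yaw -24.56 w 0.0405 | go tool [0.0017 0.0015 0.0877] turn 0.24
```

View pics/t5.png

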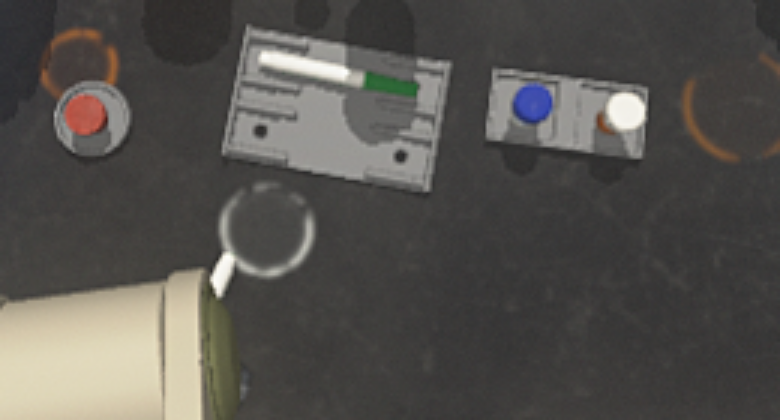

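The first marker lies in the far groove, from crop (262,60) to (415,88), with the vials and stopper in place. Next is the second marker.

Converted, -8 degrees / 180 = -0.0444.

```bash
echo '{"moves":[[0.002, 0.002, 0.025, 0, 0.04], [0, 0, 0.025, 0, 0.04], [0, 0, 0.02, 0, 0.04], [0, 0, 0.01, 0, 0.04], [0, 0, 0.005, 0, 0.04], [0, 0, 0.003, 0, 0.03], [0, 0, 0, 0, 0.008], [0, 0, 0, 0, 0.008], [0, 0, 0, 0, 0.008], [0, 0, 0, 0, 0.008]]}' > mv.in && python3 nudge.py mv.in
echo '{"moves":[[0, 0, 0, 0, 0.008], [0, 0, -0.01, 0, 0.008], [0, 0, -0.025, 0, 0.008], [0, 0, -0.025, 0, 0.008], [0, 0, -0.015, 0, 0.008], [0, 0, 0, -0.0444, 0.008], [0, 0, 0, -0.0444, 0.008], [0, 0, 0, -0.0444, 0.008], [0, 0, 0, -0.0444, 0.008], [0, 0, 0, -0.0444, 0.008]]}' > mv.in && python3 nudge.py mv.in
echo '{"moves":[[0, 0, 0, -0.0444, 0.008], [0, 0, 0, -0.0444, 0.008], [0, 0, 0, -0.0444, 0.008], [0, 0, 0, -0.0444, 0.008], [0, 0, 0, -0.0444, 0.008], [0, 0, 0, -0.0444, 0.008], [0, 0, 0, -0.0444, 0.008], [0, 0, 0, -0.0417, 0.008], [0, 0, 0, 0, 0.008], [0, 0, 0, 0, 0.008]]}' > mv.in && python3 nudge.py mv.in
python3 -c "
from h import *
to(.5803,.0568,.0195,78.9)"
```

```text
time_s: 23.95
position: [0.4283, 0.1676, 0.0148]
tool_rot: [[0.908, -0.419, 0.001], [-0.419, -0.908, 0.0], [0.001, -0.001, -1.0]]
ft_force: [-0.5, -0.0, 3.2]
grip_width: 0.0146
gripper_force: 24.7
time_s: 24.95
position: [0.428, 0.1675, 0.0899]
tool_rot: [[0.963, 0.268, 0.0], [0.268, -0.963, 0.0], [0.0, 0.0, -1.0]]
ft_force: [-0.2, -0.0, -0.1]
grip_width: 0.0145
gripper_force: 24.5
time_s: 25.95
position: [0.428, 0.1675, 0.0897]
tool_rot: [[0.199, 0.98, 0.0], [0.98, -0.199, 0.0], [0.0, 0.0, -1.0]]
ft_force: [-0.4, 0.3, -0.5]
grip_width: 0.0144
gripper_force: 24.5
t 25.95 pos [0.428  0.1675 0.0897] yaw 78.54 w 0.0144 | go tool [-0.0782  0.1712  0.0702] turn -0.36
```

Converted, -0.4 degrees / 180 = -0.0022.

```bash
echo '{"moves":[[-0.011, 0.024, 0, -0.0022, 0.008], [-0.014, 0.03, 0, 0, 0.008], [-0.014, 0.03, 0, 0, 0.008], [-0.014, 0.03, 0, 0, 0.008], [-0.014, 0.03, 0, 0, 0.008], [-0.011, 0.027, 0, 0, 0.008], [0, 0, 0, 0, 0.008], [0, 0, 0, 0, 0.008]]}' > mv.in && python3 nudge.py mv.in
python3 -c "
from h import *
to(.5803,.0568,.0195,78.9)"
```

```text
time_s: 26.75
position: [0.5808, 0.0584, 0.089]
tool_rot: [[0.191, 0.982, -0.001], [0.982, -0.191, 0.0], [-0.0, -0.001, -1.0]]
ft_force: [-0.1, 0.0, -0.6]
grip_width: 0.0145
gripper_force: 24.5
t 26.75 pos [0.5808 0.0584 0.089 ] yaw 78.99 w 0.0145 | go tool [-0.0017 -0.0001  0.0695] turn 0.09
```

```bash
echo '{"moves":[[-0.002, 0, 0.025, 0, 0.008], [0, 0, 0.02, 0, 0.008], [0, 0, 0.012, 0, 0.008], [0, 0, 0.008, 0, 0.008], [0, 0, 0.004, 0, 0.008], [0, 0, 0, 0, 0.008], [0, 0, 0, 0, 0.025], [0, 0, 0, 0, 0.035], [0, 0, 0, 0, 0.035], [0, 0, -0.02, 0, 0.035]]}' > mv.in && python3 nudge.py mv.in
echo '{"moves":[[0, 0, -0.03, 0, 0.04], [0, 0, -0.03, 0, 0.04], [0, 0, -0.03, 0, 0.04], [0, -0.03, -0.02, 0, 0.04], [0, -0.04, 0, 0, 0.04], [0, -0.04, 0, 0, 0.04], [0, -0.04, 0, 0, 0.04], [0.03, -0.04, 0, 0, 0.04], [0.04, 0, 0, 0, 0.04], [0, 0, 0, 0, 0.04]]}' > mv.in && python3 nudge.py mv.in
echo '{"moves":[[0.04, 0, 0, 0, 0.04], [0.04, 0, 0, 0, 0.04], [0.04, 0, 0, 0, 0.04], [0.04, 0, 0, 0, 0.04], [0, 0, 0, 0, 0.04], [0, 0, 0, 0, 0.04]]}' > mv.in && python3 nudge.py mv.in
python3 - <<'E'
from h import *
np.set_printoptions(precision=4,suppress=True)
t=grab('top');s=grab('scene')
a=cv2.resize(t['pixels'][150:260,145:405,::-1],(780,330));b=cv2.resize(s['pixels'][130:310,180:340,::-1],None,fx=1.5,fy=1.5)
cv2.imwrite('pics/f.png',np.vstack([a,cv2.copyMakeBorder(b,0,0,0,780-b.shape[1],cv2.BORDER_CONSTANT)]))
E
```

```text
time_s: 27.75
position: [0.5797, 0.0566, 0.0389]
tool_rot: [[0.189, 0.982, -0.004], [0.982, -0.189, 0.0], [-0.0, -0.004, -1.0]]
ft_force: [-0.1, 0.7, 0.2]
grip_width: 0.0348
gripper_force: 0.0
time_s: 28.75
position: [0.4071, 0.164, 0.151]
tool_rot: [[0.185, 0.983, 0.002], [0.983, -0.185, 0.001], [0.001, 0.002, -1.0]]
ft_force: [0.1, -0.1, -0.0]
grip_width: 0.0402
gripper_force: 0.0
time_s: 29.35
position: [0.4376, 0.3181, 0.1501]
tool_rot: [[0.187, 0.982, -0.0], [0.982, -0.187, -0.001], [-0.001, -0.0, -1.0]]
ft_force: [0.5, -0.5, 0.2]
grip_width: 0.04
gripper_force: 0.0
```

View pics/f.png

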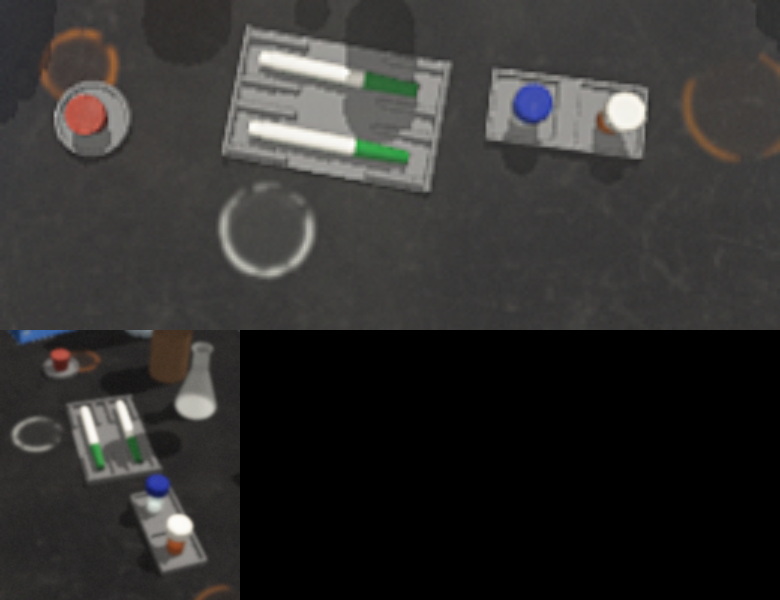

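Both markers lie in their grooves (crop rows about 72 and 142), both vials stand in their bays, and the stopper is upright in the dish. The flask and tin have not been touched and the gripper is clear, so I'll hand in.

```bash
python3 -c "
from rig import env, probe_bus, get_image, close_job
print(close_job())"
```

```text
the job is handed in; nothing more can be done
None
```

I handed the job in at about 29 s with both markers in their grooves, both vials upright in their bays, and the stopper upright in the dish; the flask and tin were left alone (the hand-in gave no verdict).

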